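Open the red-lidded screw tin

ROBOT

A 6-joint arm with a two-finger parallel gripper is mounted at the origin on a cart in front of the work surface, level with it; the furniture and walls round the work are solid. World frame = base frame: x ahead of the robot, y to its left, z up, the work surface at z = 0. Lengths are in m, angles in rad, forces in N, time in s.
With the tool pointing down it reaches from about 0.325 to 0.875 m from the base axis. Payload 4.4 kg.
Tool frame: the origin (TCP) lies at the very end of the fingers, on their centre line; the grasp point (between the pads) lies 19 mm behind it (arm.grip_point_offset is the distance from the TCP to the grasp point, in m); z points along the fingers, y is the line along which they close (so a half turn about z gives the same grasp; the last joint's range is limited). The gripper opens to 85 mm and grips with 20 to 120 N. Pads are 22 mm wide; open, the fingers measure 114 mm over their backs; the gripper's body (76 mm by 85 mm) begins 54 mm behind the grasp point. The pads swing forward as they close: fully open they stand 13 mm farther back than shut.
Start: joints at [-1.355, 0.207, 1.542, -0, 1.393, -0.15], TCP at [0.206, -0.537, 0.202] pointing down, gripper open.
Joint ranges: [-2.73, 2.73], [-0.86, 2.22], [0.23, 2.46], [-1.11, 4.25], [0.08, 2.63], [-2.82, 2.82]. Speed limits (rad/s): [2.79, 2.79, 3.14, 3.14, 3.14, 3.14].

INTERFACE

Orientations are given as a unit quaternion [x, y, z, w].
In Python, from cell import arm gives the robot as it stands.
- The arm moves only by the tool arm_command, never from a script. Its argument "commands" is a list of rows, each an object with "jaw": the finger opening in mm, from 0 to 85.4; "translation": the shift along the tool's x, y, z in mm, a list of three; "turn": the turn about the tool's z in rad. In form: [{"jaw": jaw, "translation": [dx, dy, dz], "turn": turn}, ...]. A call has 1 to 10 rows; each row shifts and turns the commanded pose from where the row before left it, along the tool's axes as they then stand; what a row does not reach is not made up. A row lasts 1/8 s, in which the tool goes at most 62.5 mm and 10.7 degrees, less where a joint would pass 70% of its speed; a pose out of reach is approached as far as the arm can. A call with a gripper value outside its range is refused whole. The fingers move at their own pace and stop on an object; "force" is the grip in N (left out, the last holds). Time passes only in rows, so rows that do not move let the fingers close. It gives the time, the measured TCP pose, the force, the opening and the grip force at its end, in the units of the state.
- arm.sense(): the state, without advancing time (a new reading comes with each control period).
- arm.grab_frame(name): name is "side" or "top" or "wrist"; returns a dict with "color" (400x640x3 uint8, red, green, blue), "camera_matrix" (3x3 intrinsics, pixels), "k1" (the pictures are not rectified: a ray, as slopes to the right and down, at radius r is drawn at 1 + k1 r^2 times it, then the intrinsics apply), "world_from_camera" (4x4, takes a point from camera to world coordinates); the wrist camera has in their place "hand_eye" (4x4, takes a point from camera to tool coordinates, whose origin is the TCP and whose axes are the flange's). Camera axes: x right, y down, z forward; pixel columns grow to the right and rows downward; lengths in m; the calibration is good to about 2 mm. A picture is of the moment at which its call begins: read the wrist's pose just before it. There is no depth.
- arm.job_done(): hands the job in; it is judged then, once.
The state is a dict: "t": time; "q": joint angles; "dq": joint speeds; "joint_torque": joint torques, N m; "ee_pos": TCP position; "orientation": TCP orientation; "ft_force": force on the tool from outside, world axes, zero at the start; "torque": the same for the moment, N m; "width": finger opening in m; "finger_force": force on a finger pad.
Only numpy, scipy, OpenCV 4.12 (cv2) and the standard library are available. Lean on these libraries where they do the work, as an engineer would, in place of code of your own. Each camera call takes 0.05 s, during which the arm holds its last target. There are 200 camera calls.

TASK

Open the tin with the red lid so that the screws in it can be got at: take the lid by its upright lug and first tip it up by about 20 degrees, its opposite edge still resting on the tin's rim, then lift it off and set it down, without dropping it, top side up and wholly on the green mat. Leave the red lid's tin standing where it is, and leave the tin with the blue lid shut and in its place.

Things in the scene. Friction and masses are not known exactly. Their poses are not given: they have to be found in the camera images.
- red_lid: Loose red lid, about 60 g: flange 74 mm across (z 5-9 mm) resting on the rim; black plug 50 mm across below (z 0-5), 3 mm play. Origin: centre of plug underside, 45 mm above tin underside when seated; z up. Red grip lug on top near +x edge: x 19-35, y -6 to 6, z 9-37 mm; pinch across y. +x points away from the robot, +-50 degrees. It tips about the opposite rim contact, x -33, z 5 mm.
- red_tin: Round rusty open tin under the red lid, 67 mm across, 50 mm high, about 0.5 kg, standing loose on the bench, with small screws in the bottom. Origin: centre of its underside; z up. Its rim is 50 mm above the bench, radius 33 mm.
- blue_lid: Lid of the second tin, the same as the red lid in shape and size but blue, seated on an equal tin. To be left alone. Origin: centre of its plug's underside.
- mat: Flat square dark green cutting mat with a pale grid and a black edge, 150 x 150 mm, 4 mm thick, fixed to the bench. Origin: centre of its underside; its top is 4 mm higher; x and y along its sides. A lid lying on it rests on its plug, its origin then 4 mm above the bench.
There are look-alikes about, which are no part of the job. Several things have the shape of the red_lid; the one meant has the colours described above.

How it is judged:
On the way:
1. the red lid is tipped up by more than 12 degrees while still at the tin's mouth: its centre less than 22 mm above its seated height and within 30 mm of the tin's axis (angle between red_lid's own z axis and vertical above 0.21 rad and z of red_lid in the frame of red_tin between 0.04 and 0.067 m and horizontal distance between red_lid and red_tin below 0.03 m), for 0.1 s.
At the end, for the whole second after the job is handed in: The red lid lies at rest, top side up (within 10 degrees) and wholly on the mat (its centre within 40 mm of the mat's centre along each side of the mat); its tin stands upright within 30 mm of where it stood (x of red_lid in the frame of mat between -0.04 and 0.04 m and y of red_lid in the frame of mat between -0.04 and 0.04 m and z of red_lid in the frame of mat below 0.01 m and angle between red_lid's own z axis and vertical below 0.17 rad and linear speed of red_lid below 0.02 m/s and angle between red_tin's own z axis and vertical below 0.1 rad and distance of red_tin from where it was at the start of the episode below 0.03 m); the robot touches nothing.
It fails at once if the blue lid (or the tin under it) moved more than 20 mm (distance of blue_lid from where it was at the start of the episode above 0.02 m).
It fails at once if the red lid dropped (falling faster than 0.6 m/s out of the fingers, about 20 mm of free fall) (linear speed of red_lid above 0.6 m/s and contact force between red_lid and the fingers below 0.02 N).
It also fails if it takes over 40 s, if anything falls off the work surface, if the arm or the gripper's body presses on something with over 40 N, if the wrist force passes 120 N, or if a joint passes its speed limit or range.

## Working session

There is one attempt and no reset: what is moved stays moved. The work goes in short steps, Python scripts to look and compute and a tool call to move; the robot and the scene stay as the last step left them, time stands still between calls to the robot, and variables do not carry over. Pictures are saved under pics/ and viewed, at most 10 in all, crops included, and the job is handed in when it is done.

Besides the shell and the picture viewer there is one more tool, called after "Call:" by a JSON object that holds its "op" and its "data". arm_command: Moves the arm, as the interface text tells. Its arguments: {"type":"object","properties":{"commands":{"type":"array"},"force":{"type":"number"}},"required":["commands"]}

```bash
mkdir -p pics; cat > h.py <<'E'
import numpy as np,cv2,pickle
from cell import arm
from scipy.spatial.transform import Rotation as R
def grab(n):
    s=arm.sense(); f=arm.grab_frame(n)
    if n=="wrist":
        T=np.eye(4);T[:3,:3]=R.from_quat(s["orientation"]).as_matrix();T[:3,3]=s["ee_pos"]
        f["world_from_camera"]=T@np.array(f["hand_eye"])
    pickle.dump(dict(f),open(f"{n}.pkl","wb")); return f
def load(n): return pickle.load(open(f"{n}.pkl","rb"))
def ray(f,u,v):
    K=np.array(f["camera_matrix"]);k=f["k1"]
    p=cv2.undistortPoints(np.array([[[u,v]]],float),K,np.array([k,0,0,0.]))[0,0]
    T=np.array(f["world_from_camera"]); return T[:3,3],T[:3,:3]@np.array([p[0],p[1],1])
def onz(f,u,v,z):
    o,d=ray(f,u,v); return o+d*(z-o[2])/d[2]
def save(f,name,crop=None,s=1):
    im=f["color"][...,::-1]
    if crop: a,b,c,d=crop; im=im[b:d,a:c]
    cv2.imwrite("pics/"+name,cv2.resize(im,None,fx=s,fy=s,interpolation=cv2.INTER_CUBIC))
E
python3 - <<'E'
from h import *
for n in("top","side","wrist"):
    f=grab(n); save(f,n+"0.png"); print(n,np.round(f["world_from_camera"],3).tolist())
print(arm.sense())
E
```

```text
top [[0.008, -0.99, 0.139, 0.381], [-1.0, -0.01, -0.015, -0.019], [0.016, -0.139, -0.99, 0.925], [0.0, 0.0, 0.0, 1.0]]
side [[-0.929, -0.126, 0.349, 0.032], [-0.371, 0.311, -0.875, 1.107], [0.001, -0.942, -0.335, 0.503], [0.0, 0.0, 0.0, 1.0]]
wrist [[0.358, -0.885, -0.298, 0.281], [-0.934, -0.34, -0.112, -0.507], [-0.002, 0.318, -0.948, 0.372], [0.0, 0.0, 0.0, 1.0]]
{'t': 0.15, 'q': array([-1.35549299e+00,  2.07317804e-01,  1.54264821e+00, -1.83359127e-06,
        1.39350588e+00, -1.50516184e-01]), 'dq': array([ 1.57931476e-03, -1.71254390e-03, -5.57739156e-03,  5.19154840e-04,
       -2.42592769e-05, -1.68172770e-03]), 'joint_torque': array([-5.59882046e-04, -3.83513367e+01, -2.92037523e+01, -3.68668461e-04,
        6.69512767e-03,  7.75694645e-06]), 'ee_pos': array([ 0.20552461, -0.53631332,  0.20142881]), 'orientation': array([ 9.83318131e-01,  1.81891642e-01, -3.13340760e-05, -9.39096173e-04]), 'ft_force': array([ 0.14976273, -0.34430993, -0.73530963]), 'torque': array([ 0.01553143, -0.02799868, -0.0450643 ]), 'finger_force': 0.0, 'width': 0.08558326258690699}
```

View pics/top0.png

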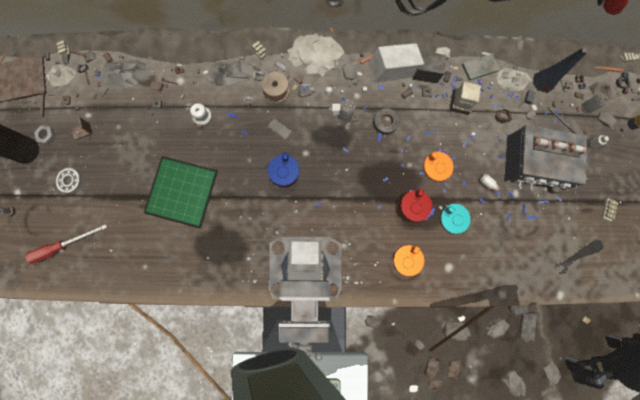

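View pics/side0.png

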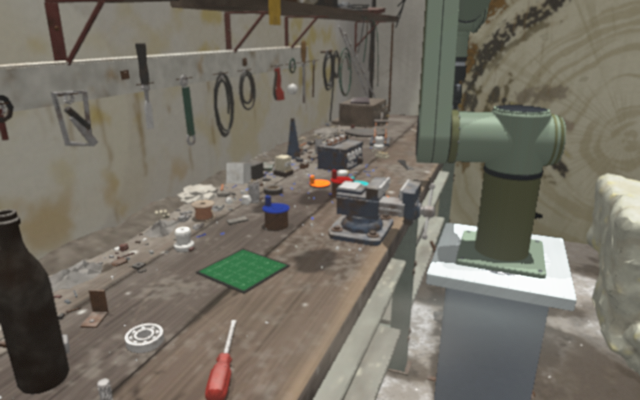

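Top view: the mat is at (181,191) and the blue lid at (284,170), which must stay. The lids that could be mistaken for the target are red (416,206), orange (439,166), orange (409,261) and teal (455,219). By colour I choose the red one at (416,206), lug near (421,194). The side view shows red mostly hidden behind a machine.

```bash
python3 - <<'E'
from h import *
f=load("top"); im=f["color"]; hsv=cv2.cvtColor(im,cv2.COLOR_RGB2HSV)
save(f,"crop.png",(370,140,490,290),4)
def comp(m,c):
    n,l,s,ce=cv2.connectedComponentsWithStats(m.astype(np.uint8)); 
    i=l[c[1],c[0]]; return l==i,ce[i],s[i]
H,S,V=[hsv[...,i].astype(int) for i in range(3)]
cand=dict(red=((H<5)|(H>172),(416,210)),or1=((H>8)&(H<22)&(V>170),(440,170)),or2=((H>8)&(H<22)&(V>170),(409,266)),teal=((H>80)&(H<98),(456,222)),blue=((H>105)&(H<130),(284,174)))
for k,(h,c) in cand.items():
    m,ce,s=comp(h&(S>130)&(V>40),c)
    # flange top circle: open away lug
    cnt=max(cv2.findContours(m.astype(np.uint8),0,1)[0],key=cv2.contourArea)
    ctr,r=cv2.minEnclosingCircle(cnt); 
    p=onz(f,*ctr,.054); print(k,s[:5],np.round(ce,1),np.round(ctr,1),round(r,1),np.round(p,4), onz(f,ctr[0]+r,ctr[1],.054)[1]-p[1])
m,ce,s=comp((H>55)&(H<85)&(S>80),(181,191))
cnt=max(cv2.findContours(m.astype(np.uint8),0,1)[0],key=cv2.contourArea)
box=cv2.boxPoints(cv2.minAreaRect(cnt)); P=[onz(f,*b,.004)[:2] for b in box]
print("mat",np.round(P,3).tolist(),np.mean(P,0),np.linalg.norm(P[1]-P[0]),np.linalg.norm(P[2]-P[1]))
E
```

```text
red [400 189  33  33 799] [415.9 205.3] [416.4 204.7] 16.7 [ 0.5017 -0.2681  0.054 ] -0.03961973782908296
or1 [424 152  30  29 650] [438.7 166.2] [438.5 165.5] 15.1 [ 0.5961 -0.3244  0.054 ] -0.036946396346595356
or2 [394 245  31  31 748] [408.7 260.3] [409. 260.] 15.8 [ 0.3742 -0.2476  0.054 ] -0.03674980952296181
teal [441 204  29  29 643] [455.3 218.5] [455.3 218.1] 14.7 [ 0.4711 -0.3597  0.054 ] -0.03564834087877122
blue [268 153  31  33 723] [283.  169.6] [283.5 168.9] 16.1 [0.5827 0.0422 0.054 ] -0.03762540835918206
mat [[0.486, 0.384], [0.626, 0.352], [0.586, 0.215], [0.449, 0.249]] [0.53658243 0.29993113] 0.14371809482661266 0.14235772148268047
```

View pics/crop.png

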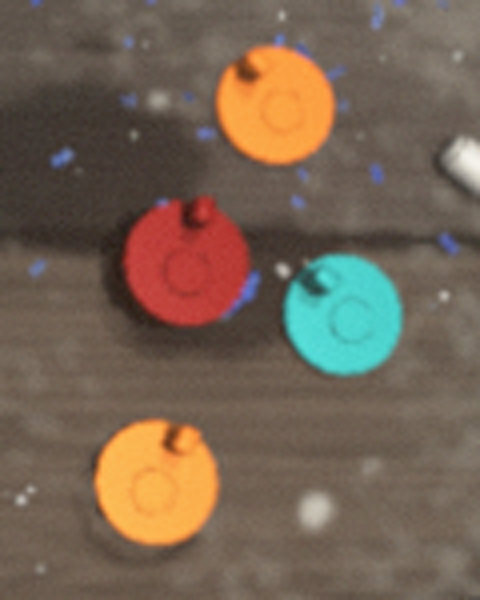

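Crop: red disc centre is at about (416.7,205.7), its lug at about (419.8,192.8), pointing mostly away from the robot. This matches the description: red, black-plug side hidden, right size. Moving above it now.

Call:
{"op": "arm_command", "data": {"commands": [{"jaw":85,"translation":[25,-8,0],"turn":0},{"jaw":60,"translation":[46,-15,0],"turn":0},{"jaw":45,"translation":[50,-16,0],"turn":0},{"jaw":45,"translation":[50,-16,0],"turn":0},{"jaw":45,"translation":[50,-16,0],"turn":0},{"jaw":45,"translation":[50,-16,0],"turn":0},{"jaw":45,"translation":[50,-16,0],"turn":0},{"jaw":45,"translation":[45,-16,0],"turn":0},{"jaw":45,"translation":[30,-10,0],"turn":0},{"jaw":45,"translation":[0,0,0],"turn":0}]}}

```text
t: 1.4
ee_pos: [0.5305, -0.2729, 0.2018]
orientation: [0.983, 0.184, -0.0, -0.0]
ft_force: [-0.1, 1.4, -0.1]
width: 0.0447
finger_force: 0.0
```

```bash
python3 - <<'E'
from h import *
f=load("top")
c=onz(f,416.5,205.5,.054);l=onz(f,419.7,192.8,.082);print(c,l,l-c,np.degrees(np.arctan2(l[1]-c[1],l[0]-c[0])))
f=grab("wrist"); save(f,"w1.png"); s=arm.sense(); print(s["t"],s["ee_pos"],R.from_quat(s["orientation"]).as_matrix()[:,0],s["width"])
E
```

```text
[ 0.49982877 -0.26816294  0.054     ] [ 0.52509621 -0.26838687  0.082     ] [ 0.02526744 -0.00022392  0.028     ] -0.5077464214161078
1.45 [ 0.52945976 -0.27404772  0.2018109 ] [ 0.93308675  0.35964984 -0.00105751] 0.04521188557176031
```

View pics/w1.png

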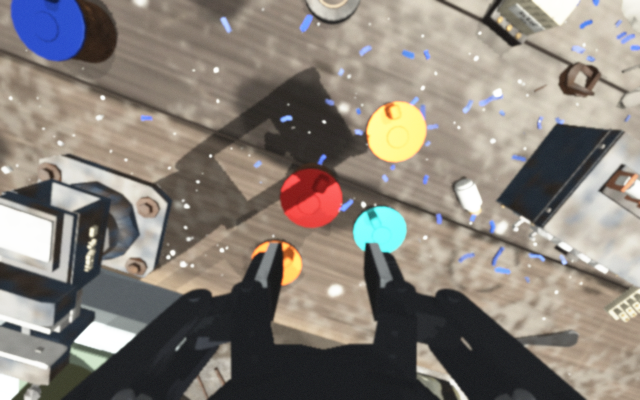

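Wrist view: red lid at (311,196), lug near (325,183); the fingertips are at the bottom. Next, a close crop for the lug.

```bash
python3 - <<'E'
from h import *
f=load("wrist"); save(f,"w1c.png",(270,150,360,240),6)
im=f["color"]; hsv=cv2.cvtColor(im,cv2.COLOR_RGB2HSV);H,S,V=[hsv[...,i].astype(int) for i in range(3)]
m=(((H<6)|(H>172))&(S>130)&(V>40)).astype(np.uint8);m[:150]=0;m[240:]=0;m[:,:270]=0;m[:,360:]=0
cnt=max(cv2.findContours(m,0,1)[0],key=cv2.contourArea)
print(cv2.fitEllipse(cnt),cv2.minEnclosingCircle(cnt))
c=cv2.fitEllipse(cnt)[0];print(onz(f,*c,.053))
l=onz(f,326,180,.082);print(l)
E
```

```text
((310.7369384765625, 197.4043426513672), (59.40049743652344, 61.82981872558594), 101.61154174804688) ((310.71142578125, 196.87632751464844), 31.705411911010742)
[ 0.50045947 -0.26824473  0.053     ]
[ 0.53393858 -0.27424473  0.082     ]
```

View pics/w1c.png

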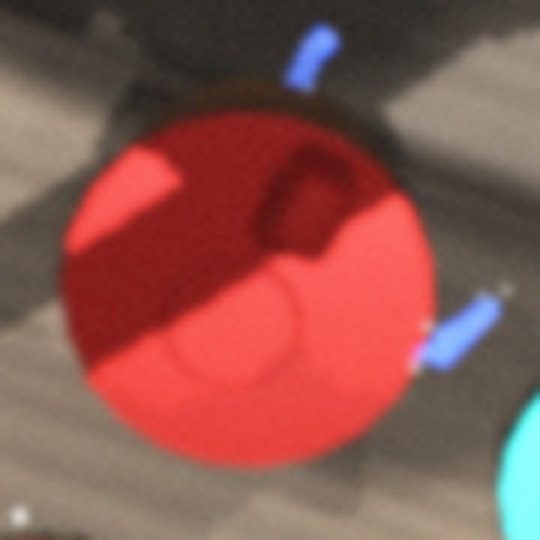

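Call:
{"op": "arm_command", "data": {"commands": [{"jaw":45,"translation":[0,0,10],"turn":0.145},{"jaw":45,"translation":[0,0,20],"turn":0.145},{"jaw":40,"translation":[0,0,25],"turn":0.14},{"jaw":40,"translation":[-2,-4,25],"turn":0},{"jaw":40,"translation":[0,0,25],"turn":0},{"jaw":40,"translation":[0,0,20],"turn":0},{"jaw":40,"translation":[0,0,13],"turn":0},{"jaw":30,"translation":[0,0,0],"turn":0},{"jaw":20,"translation":[0,0,0],"turn":0}], "force": 20}}

```text
t: 2.58
ee_pos: [0.528, -0.2715, 0.0653]
orientation: [0.999, -0.032, 0.001, 0.0]
ft_force: [-0.8, -0.0, -0.1]
width: 0.0206
finger_force: 0.0
```

```bash
python3 - <<'E'
from h import *
f=grab("wrist"); save(f,"w2.png",(200,130,440,330),3.3); s=arm.sense(); print(s["t"],s["ee_pos"],R.from_quat(s["orientation"]).as_matrix()[:,0],s["width"],s["ft_force"])
E
```

```text
2.625 [ 0.52828674 -0.27151292  0.06557114] [ 0.99792278 -0.06439439  0.00186606] 0.01973222999897817 [-0.49957154  0.193373   -0.01995307]
```

View pics/w2.png

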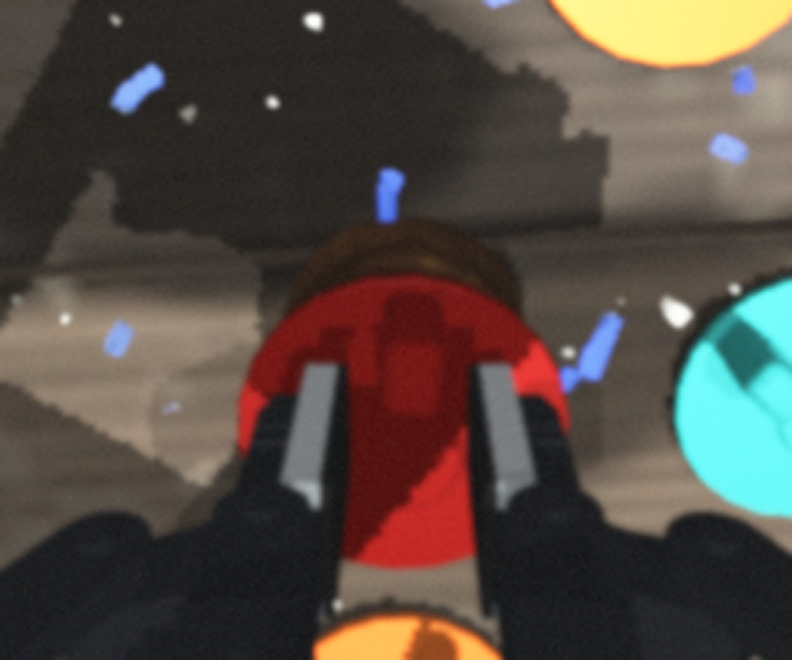

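The lug stands centred between the fingers at crop (412,370) and is aligned with them. I'm closing softly to see how the grip force follows the jaw value.

Call:
{"op": "arm_command", "data": {"commands": [{"jaw":14,"translation":[0,0,0],"turn":0},{"jaw":11.8,"translation":[0,0,0],"turn":0},{"jaw":11.5,"translation":[0,0,0],"turn":0},{"jaw":11.5,"translation":[0,0,0],"turn":0}], "force": 20}}

```text
t: 3.12
ee_pos: [0.5276, -0.2707, 0.0644]
orientation: [0.999, -0.032, 0.0, 0.0]
ft_force: [-0.4, -0.0, 0.7]
width: 0.0113
finger_force: 0.0
```

Call:
{"op": "arm_command", "data": {"commands": [{"jaw":10.5,"translation":[0,0,0],"turn":0},{"jaw":10,"translation":[0,0,0],"turn":0},{"jaw":10,"translation":[0,0,0],"turn":0}], "force": 20}}

```text
t: 3.5
ee_pos: [0.5276, -0.2707, 0.0644]
orientation: [0.999, -0.032, 0.0, -0.0]
ft_force: [-0.3, 0.1, 0.2]
width: 0.0099
finger_force: 0.0
```

Call:
{"op": "arm_command", "data": {"commands": [{"jaw":6,"translation":[0,0,0],"turn":0},{"jaw":6,"translation":[0,0,0],"turn":0}], "force": 20}}

```text
t: 3.75
ee_pos: [0.5276, -0.2707, 0.0644]
orientation: [0.999, -0.032, -0.0, -0.0]
ft_force: [0.2, 0.7, -0.2]
width: 0.006
finger_force: 0.0
```

```bash
python3 - <<'E'
from h import *
f=grab("wrist"); save(f,"w3.png",(200,130,440,330),3.3)
E
```

```text
(no output)
```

View pics/w3.png

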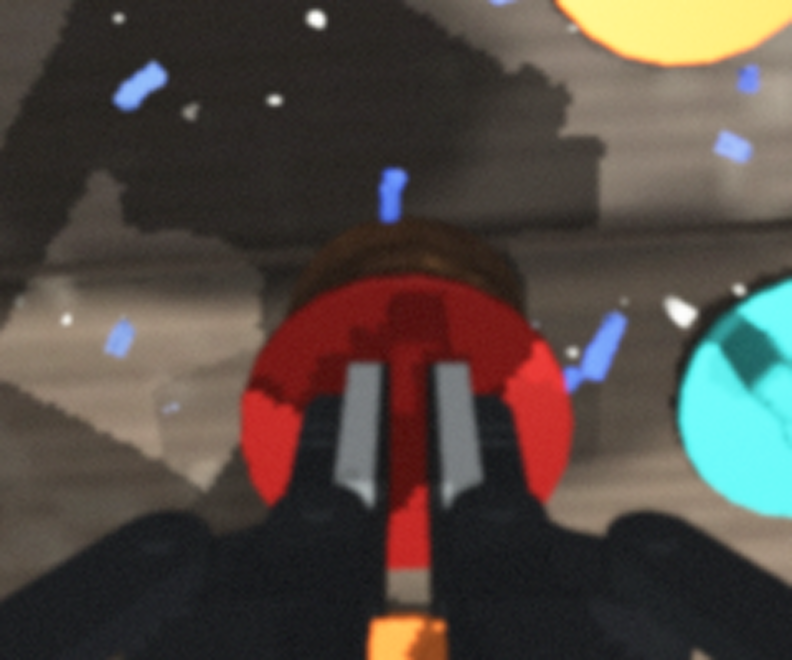

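The fingers closed to 6 mm without contact, so the lug (crop (415,320), beyond the tips) is not between the pads. I'll project the TCP and the lug to see the offset.

```bash
python3 - <<'E'
from h import *
f=load("wrist"); T=np.linalg.inv(f["world_from_camera"])
s=arm.sense(); M=R.from_quat(s["orientation"]).as_matrix(); p=np.array(s["ee_pos"])
def proj(P):
    c=T[:3,:3]@P+T[:3,3]; a=cv2.projectPoints(c.reshape(1,1,3),np.zeros(3),np.zeros(3),np.array(f["camera_matrix"]),np.array([f["k1"],0,0,0.]))[0][0,0]
    return np.round((a-[200,130])*3.3)
print("tcp",proj(p))
for x in(-11,11):
  for z in(0,-19,-38): print(x,z,proj(p+M@np.array([x,-3,z])/1e3),proj(p+M@np.array([x,3,z])/1e3))
print("lugcrop pts at z.082")
for u,v in((412,342),(412,378),(412,415)):
    q=onz(f,200+u/3.3,130+v/3.3,.082);print(u,v,q,M.T@(q-p)*1e3)
q=onz(f,200+415/3.3,130+295/3.3,.054);print("base",q,M.T@(q-p)*1e3)
print("hand_eye",np.round(f["hand_eye"],3).tolist())
E
```

```text
tcp [406. 335.]
-11 0 [392. 384.] [421. 384.]
-11 -19 [390. 434.] [423. 434.]
-11 -38 [388. 495.] [425. 495.]
11 0 [391. 284.] [422. 284.]
11 -19 [389. 325.] [423. 325.]
11 -38 [387. 376.] [425. 376.]
lugcrop pts at z.082
412 342 [ 0.53449705 -0.27218487  0.082     ] [  6.99280792   1.01597712 -17.63013445]
412 378 [ 0.52731097 -0.27173533  0.082     ] [ -0.20731075   1.02809616 -17.62995181]
412 415 [ 0.51971327 -0.2712601   0.082     ] [ -7.81984739   1.04096479 -17.6297587 ]
base [ 0.53169834 -0.27278685  0.054     ] [ 4.2391564   1.79697378 10.36991281]
hand_eye [[-0.0, -0.948, -0.318, 0.081], [1.0, -0.0, 0.0, 0.0], [-0.0, -0.318, 0.948, -0.171], [0.0, 0.0, 0.0, 1.0]]
```

The pixel scale of the jaw gap (6.2 px/mm) puts the visible fingertips about 35 mm behind the reported TCP, so the fingers are above the lug. I'll reopen a little and creep down while watching the force.

Call:
{"op": "arm_command", "data": {"commands": [{"jaw":28,"translation":[0,0,0],"turn":0},{"jaw":28,"translation":[0,-1,0],"turn":0},{"jaw":28,"translation":[0,0,3],"turn":0},{"jaw":28,"translation":[0,0,3],"turn":0},{"jaw":28,"translation":[0,0,3],"turn":0},{"jaw":28,"translation":[0,0,3],"turn":0}], "force": 20}}

```text
t: 4.55
ee_pos: [0.5276, -0.2697, 0.052]
orientation: [0.999, -0.032, -0.0, -0.0]
ft_force: [0.4, -0.5, 0.2]
width: 0.028
finger_force: 0.0
```

Call:
{"op": "arm_command", "data": {"commands": [{"jaw":28,"translation":[0,2,3],"turn":0},{"jaw":28,"translation":[0,0,4],"turn":0},{"jaw":28,"translation":[0,0,4],"turn":0},{"jaw":28,"translation":[0,0,3],"turn":0},{"jaw":28,"translation":[0,0,2],"turn":0},{"jaw":28,"translation":[0,0,0],"turn":0}], "force": 20}}

```text
t: 5.3
ee_pos: [0.5274, -0.2716, 0.0362]
orientation: [0.999, -0.032, -0.0, -0.0]
ft_force: [0.1, -0.0, 0.5]
width: 0.0276
finger_force: 0.0
```

```bash
python3 - <<'E'
from h import *
f=grab("wrist"); save(f,"w4.png",(200,130,440,330),3.3); s=arm.sense(); print(s["ee_pos"],s["ft_force"])
E
```

```text
[ 0.52753    -0.27168841  0.03634868] [-0.45929865  0.31952669 -0.61437352]
```

View pics/w4.png

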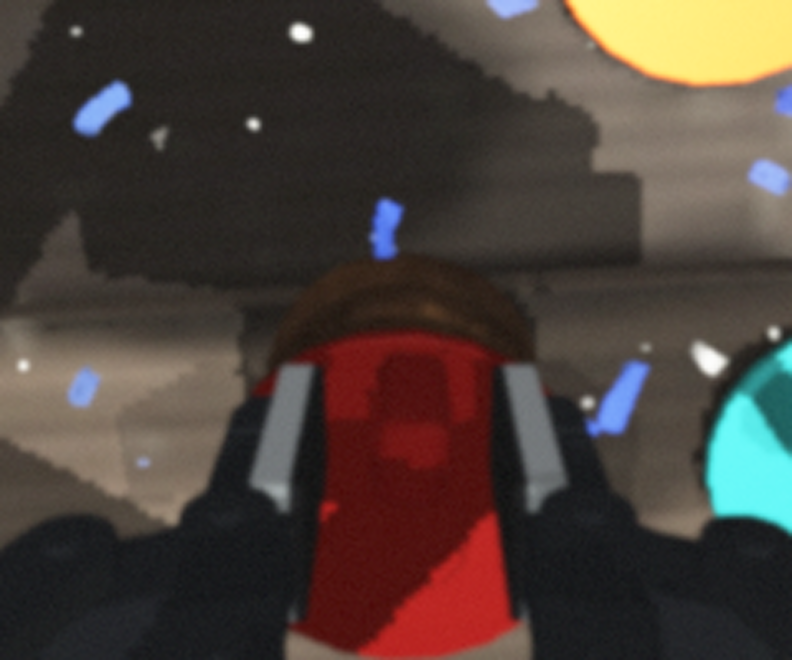

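The lug (crop (412,400)) is now centred between the finger tips (322 and 497). I'm closing softly at the top of the lug.

Call:
{"op": "arm_command", "data": {"commands": [{"jaw":16,"translation":[0,0,0],"turn":0},{"jaw":12.5,"translation":[0,0,0],"turn":0},{"jaw":11.5,"translation":[0,0,0],"turn":0},{"jaw":11,"translation":[0,0,0],"turn":0},{"jaw":11,"translation":[0,0,0],"turn":0}], "force": 20}}

```text
t: 5.98
ee_pos: [0.5277, -0.2718, 0.0366]
orientation: [0.999, -0.032, 0.0, 0.0]
ft_force: [0.2, -0.1, 1.2]
width: 0.0118
finger_force: 19.7
```

Call:
{"op": "arm_command", "data": {"commands": [{"jaw":11,"translation":[-2,0,0],"turn":0},{"jaw":11,"translation":[-1.3,0,-2.5],"turn":0},{"jaw":11,"translation":[-1.3,0,-2.5],"turn":0},{"jaw":11,"translation":[-1.5,0,-2.5],"turn":0},{"jaw":11,"translation":[-1.5,0,-2.5],"turn":0},{"jaw":11,"translation":[0,0,0],"turn":0}], "force": 20}}

```text
t: 6.72
ee_pos: [0.52, -0.2714, 0.0467]
orientation: [0.999, -0.032, 0.0, 0.0]
ft_force: [-0.2, 0.4, -0.6]
width: 0.0114
finger_force: 19.8
```

```bash
python3 - <<'E'
from h import *
f=grab("side"); g=grab("wrist"); s=arm.sense(); print(s["ee_pos"],s["ft_force"],s["torque"],s["width"],s["finger_force"])
a=cv2.resize(f["color"][140:220,290:400],(550,400),interpolation=cv2.INTER_CUBIC)
b=cv2.resize(g["color"][130:330,200:440],(240,200))
im=np.zeros((400,790,3),np.uint8);im[:,:550]=a;im[:200,550:]=b;cv2.imwrite("pics/t1.png",im[...,::-1])
E
```

```text
[ 0.5199008  -0.27125289  0.04644342] [ 0.05935661 -0.39700066 -1.2251719 ] [0.04705715 0.00751168 0.03367408] 0.011320391272057929 19.784160554409027
```

View pics/t1.png

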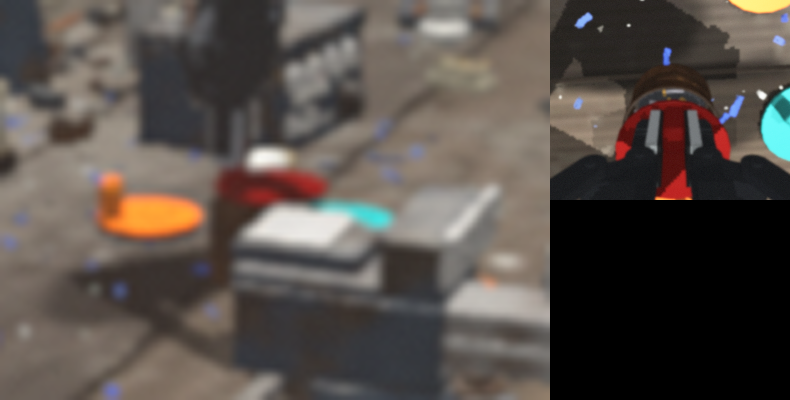

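The side crop shows the red lid at (270,185) slightly raised, and in the wrist inset the screws show beyond its edge. I'll measure the tilt from numbers: the far flange edge in the tool-fixed camera.

```bash
cat >> h.py <<'E'
def edge(f):
    """mean row of the red far edge near the centre columns, subpixel"""
    hsv=cv2.cvtColor(np.ascontiguousarray(f["color"]),cv2.COLOR_RGB2HSV);H,S,V=[hsv[...,i].astype(int) for i in range(3)]
    m=((H<6)|(H>172))&(S>150)&(V>70)
    return [int(np.argmax(m[200:,c]))+200 for c in range(312,338,2)]
def sidefit(f):
    hsv=cv2.cvtColor(np.ascontiguousarray(f["color"]),cv2.COLOR_RGB2HSV);H,S,V=[hsv[...,i].astype(int) for i in range(3)]
    for nm,m,b in(("red",((H<6)|(H>172))&(S>130)&(V>40),(328,168,362,190)),("or",(H>6)&(H<22)&(S>140)&(V>120),(305,172,335,192))):
        z=np.zeros(m.shape,np.uint8);z[b[1]:b[3],b[0]:b[2]]=m[b[1]:b[3],b[0]:b[2]]
        ys,xs=np.nonzero(z); A=[(x,ys[xs==x].min(),ys[xs==x].max()) for x in sorted(set(xs))]
        print(nm,[(int(a),int(b),int(c)) for a,b,c in A])
E
python3 - <<'E'
from h import *
w=cv2.imread("pics/w4.png")[...,::-1]; full=np.zeros((400,640,3),np.uint8); full[130:330,200:440]=cv2.resize(w,(240,200),interpolation=cv2.INTER_AREA)
print(edge(full)); print(edge(load("wrist"))); sidefit(load("side"))
E
```

```text
Traceback (most recent call last):
  File "h.py", line 23, in edge
    hsv=cv2.cvtColor(np.ascontiguousarray(f["color"]),cv2.COLOR_RGB2HSV);H,S,V=[hsv[...,i].astype(int) for i in range(3)]
                                          ~^^^^^^^^^
IndexError: only integers, slices (`:`), ellipsis (`...`), numpy.newaxis (`None`) and integer or boolean arrays are valid indices
```

```bash
python3 - <<'E'
from h import *
w=cv2.imread("pics/w4.png")[...,::-1]; full=np.zeros((400,640,3),np.uint8); full[130:330,200:440]=cv2.resize(w,(240,200),interpolation=cv2.INTER_AREA)
print(edge({"color":full})); print(edge(load("wrist"))); sidefit(load("side"))
E
```

```text
[231, 231, 231, 231, 230, 230, 230, 230, 230, 231, 231, 232, 232]
[231, 231, 230, 231, 230, 230, 230, 230, 230, 231, 231, 232, 231]
red [(334, 176, 178), (335, 175, 179), (336, 175, 179), (337, 174, 180), (338, 175, 180), (339, 175, 180), (340, 176, 181), (341, 176, 181), (342, 175, 180), (343, 175, 180), (344, 175, 179), (345, 175, 179), (346, 175, 179), (347, 174, 179), (348, 174, 179), (349, 174, 179), (350, 175, 179), (351, 175, 179), (352, 175, 178), (353, 176, 178), (354, 176, 178)]
or [(310, 177, 185), (311, 176, 185), (312, 175, 186), (313, 176, 186), (314, 179, 186), (315, 179, 186), (316, 179, 187), (317, 179, 187), (318, 179, 187), (319, 179, 187), (320, 179, 187), (321, 179, 187), (322, 179, 187), (323, 179, 186), (324, 180, 186), (325, 180, 186), (326, 180, 186), (327, 180, 185), (328, 181, 185), (329, 181, 184)]
```

The far edge hasn't shifted in the tool-fixed camera and the side outline is level, so the lid rose flat because the pads hold it stiffly. I'll reseat it by the same path, then pinch only the lug's outer top corner, so that it can hinge in the pads, and pull it along the arc.

Call:
{"op": "arm_command", "data": {"commands": [{"jaw":11,"translation":[2.8,0,2.5],"turn":0},{"jaw":11,"translation":[2.8,0,2.5],"turn":0},{"jaw":11,"translation":[2,0,2.5],"turn":0},{"jaw":11,"translation":[0,0,2.5],"turn":0},{"jaw":11,"translation":[0,0,0],"turn":0},{"jaw":24,"translation":[0,0,0],"turn":0},{"jaw":24,"translation":[0,0,-3],"turn":0},{"jaw":24,"translation":[8,0,-3],"turn":0},{"jaw":24,"translation":[7,0,0],"turn":0},{"jaw":13,"translation":[0,0,0],"turn":0}], "force": 20}}

```text
t: 8.07
ee_pos: [0.5434, -0.2729, 0.0426]
orientation: [0.999, -0.032, 0.0, 0.0]
ft_force: [-0.1, 0.4, 1.1]
width: 0.0129
finger_force: 0.0
```

```bash
python3 - <<'E'
from h import *
f=grab("side"); sidefit(f)
f=grab("top");hsv=cv2.cvtColor(f["color"],cv2.COLOR_RGB2HSV);H,S,V=[hsv[...,i].astype(int) for i in range(3)]
m=((H<5)|(H>172))&(S>130)&(V>40); m[:,:390]=0;m[:,445:]=0;m[:180]=0;m[240:]=0
ys,xs=np.nonzero(m);print(xs.min(),xs.max(),ys.min(),ys.max(),len(xs)); s=arm.sense();print(s["ee_pos"],s["width"],s["ft_force"])
E
```

```text
red [(332, 179, 181), (333, 171, 182), (334, 171, 182), (335, 173, 183), (336, 177, 183), (337, 177, 183), (338, 177, 183), (339, 177, 183), (340, 177, 182), (341, 177, 181), (342, 177, 180), (343, 177, 180), (344, 177, 179), (345, 177, 179), (346, 177, 179), (347, 177, 179), (348, 177, 179), (349, 178, 179), (350, 179, 179), (351, 179, 180)]
or [(310, 177, 185), (311, 176, 185), (312, 175, 186), (313, 176, 186), (314, 179, 186), (315, 179, 186), (316, 179, 187), (317, 179, 187), (318, 179, 187), (319, 179, 187), (320, 179, 187), (321, 179, 187), (322, 179, 187), (323, 179, 186), (324, 180, 186), (325, 180, 186), (326, 180, 186), (327, 180, 185), (328, 181, 185), (329, 181, 184)]Traceback (most recent call last):
  File "<stdin>", line 5, in <module>
    return umr_minimum(a, axis, None, out, keepdims, initial, where)
ValueError: zero-size array to reduction operation minimum which has no identity
```

Call:
{"op": "arm_command", "data": {"commands": [{"jaw":11,"translation":[0,0,0],"turn":0},{"jaw":11,"translation":[0,0,0],"turn":0},{"jaw":11,"translation":[0,0,0],"turn":0}], "force": 20}}

```text
t: 8.55
ee_pos: [0.5423, -0.2726, 0.0423]
orientation: [0.999, -0.032, -0.0, -0.0]
ft_force: [0.4, -0.3, 0.1]
width: 0.0114
finger_force: 10.9
```

Call:
{"op": "arm_command", "data": {"commands": [{"jaw":11,"translation":[-3,0,0],"turn":0},{"jaw":11,"translation":[-2,0,-1.5],"turn":0},{"jaw":11,"translation":[-2,0,-3],"turn":0},{"jaw":11,"translation":[-1.8,0,-3],"turn":0},{"jaw":11,"translation":[-1.8,0,-3],"turn":0},{"jaw":11,"translation":[-2,0,-3],"turn":0},{"jaw":11,"translation":[-2,0,-2.7],"turn":0},{"jaw":11,"translation":[0,0,0],"turn":0}], "force": 20}}

```text
t: 9.55
ee_pos: [0.5278, -0.2719, 0.0589]
orientation: [0.999, -0.032, 0.0, 0.0]
ft_force: [-0.5, -0.2, -1.0]
width: 0.0112
finger_force: 11.2
```

```bash
python3 - <<'E'
from h import *
f=grab("side"); sidefit(f); g=grab("wrist");print(edge(g)); s=arm.sense();print(s["ee_pos"],s["width"],s["ft_force"],s["finger_force"])
a=cv2.resize(f["color"][140:220,290:400],(440,320),interpolation=cv2.INTER_CUBIC)
b=cv2.resize(g["color"][130:330,200:440],(360,300))
im=np.zeros((320,800,3),np.uint8);im[:,:440]=a;im[:300,440:]=b;cv2.imwrite("pics/t2.png",im[...,::-1])
E
```

```text
red [(335, 174, 178), (336, 170, 179), (337, 168, 180), (338, 168, 180), (339, 168, 180), (340, 174, 181), (341, 174, 181), (342, 174, 180), (343, 174, 180), (344, 174, 179), (345, 174, 179), (346, 174, 179), (347, 174, 179), (348, 174, 179), (349, 175, 179), (350, 176, 179), (351, 176, 180), (352, 176, 180), (353, 177, 180), (354, 177, 179)]
or [(310, 177, 185), (311, 176, 185), (312, 175, 186), (313, 176, 186), (314, 179, 186), (315, 179, 186), (316, 179, 187), (317, 179, 187), (318, 179, 187), (319, 179, 187), (320, 179, 187), (321, 179, 187), (322, 179, 187), (323, 179, 186), (324, 180, 186), (325, 180, 186), (326, 180, 186), (327, 180, 185), (328, 181, 185), (329, 181, 184)]
[303, 241, 241, 241, 241, 241, 241, 241, 241, 241, 241, 288, 306]
[ 0.52768686 -0.27168183  0.0585256 ] 0.011591179871899504 [ 0.14339407  0.02221661 -0.62088396] 11.209864318370819
```

View pics/t2.png

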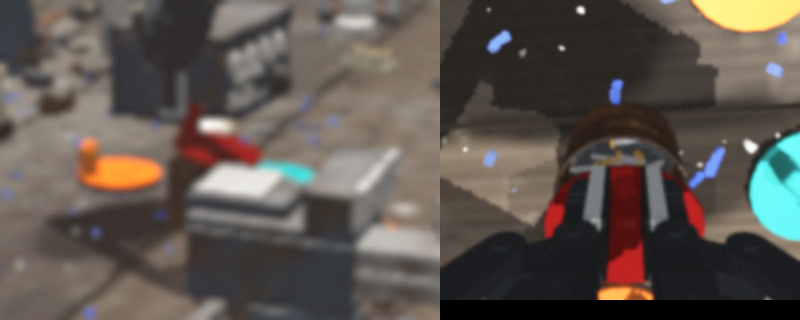

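The side crop shows the red lid clearly tipped at (215,145), lug side up and its near edge still on the rim; in the wrist view the screws show. By the arc that is about 15°, so I'll go on to about 20° and hold.

Call:
{"op": "arm_command", "data": {"commands": [{"jaw":11,"translation":[-2,0,-2.6],"turn":0},{"jaw":11,"translation":[-2,0,-2.6],"turn":0},{"jaw":11,"translation":[0,0,0],"turn":0},{"jaw":11,"translation":[0,0,0],"turn":0}], "force": 20}}

```text
t: 10.15
ee_pos: [0.524, -0.2715, 0.0639]
orientation: [0.999, -0.032, 0.0, 0.0]
ft_force: [0.2, 0.2, 0.0]
width: 0.0109
finger_force: 11.2
```

```bash
python3 - <<'E'
from h import *
f=grab("side"); sidefit(f); g=grab("wrist");print(edge(g)); s=arm.sense();print(s["ee_pos"],s["width"],s["finger_force"])
T=np.linalg.inv(f["world_from_camera"])
def proj(P):
    c=T[:3,:3]@P+T[:3,3]; return cv2.projectPoints(c.reshape(1,1,3),np.zeros(3),np.zeros(3),np.array(f["camera_matrix"]),np.array([f["k1"],0,0,0.]))[0][0,0]
h=np.radians(-3.5);C=np.array([.499,-.268,0])
for th in(0,10,15,20,25):
    t=np.radians(th);o=[]
    for x,z in((35,37),(19,37),(37,9),(-37,9)):
        rx,rz=x+33,z-5; X=-33+rx*np.cos(t)-rz*np.sin(t);Z=50+rx*np.sin(t)+rz*np.cos(t)
        o.append(np.round(proj(C+np.array([X*np.cos(h),X*np.sin(h),Z])/1e3),1).tolist())
    print(th,o)
E
```

```text
red [(336, 173, 175), (337, 169, 177), (338, 168, 178), (339, 168, 179), (340, 168, 179), (341, 173, 179), (342, 173, 179), (343, 173, 179), (344, 173, 179), (345, 173, 179), (346, 173, 179), (347, 173, 179), (348, 173, 179), (349, 173, 179), (350, 173, 179), (351, 174, 179), (352, 174, 179), (353, 175, 179), (354, 175, 179), (355, 176, 178)]
or [(310, 177, 185), (311, 176, 185), (312, 175, 186), (313, 176, 186), (314, 179, 186), (315, 179, 186), (316, 179, 187), (317, 179, 187), (318, 179, 187), (319, 179, 187), (320, 179, 187), (321, 179, 187), (322, 179, 187), (323, 179, 186), (324, 180, 186), (325, 180, 186), (326, 180, 186), (327, 180, 185), (328, 181, 185), (329, 181, 184)]
[304, 241, 241, 241, 241, 240, 240, 240, 240, 241, 241, 288, 307]
[ 0.52391105 -0.27145133  0.06370532] 0.011437852054077331 11.199321895837784
0 [[332.8, 169.9], [337.3, 170.5], [332.1, 178.0], [353.2, 181.0]]
10 [[334.7, 166.8], [339.1, 168.2], [332.6, 174.6], [353.4, 181.2]]
15 [[335.8, 165.4], [340.2, 167.2], [333.1, 172.9], [353.4, 181.3]]
20 [[337.1, 164.1], [341.4, 166.3], [333.7, 171.3], [353.5, 181.5]]
25 [[338.5, 162.9], [342.6, 165.5], [334.5, 169.8], [353.5, 181.6]]
```

```bash
python3 - <<'E'
from h import *
g=load("wrist");Ti=np.linalg.inv(np.array(g["hand_eye"]))
def proj(P):
    c=Ti[:3,:3]@P+Ti[:3,3]; return cv2.projectPoints(c.reshape(1,1,3),np.zeros(3),np.zeros(3),np.array(g["camera_matrix"]),np.array([g["k1"],0,0,0.]))[0][0,0]
# flat reference: w4 tool (.5275,.0363), lid centre x .4998; row 230.5
for cx in(.4985,.5,.5015):
    print("w4 row",cx,proj(np.array([cx+.037-.5275,0,-(.054-.0363)]))[1])
cx=.5
gx,gz=cx+.0335-.5423,.080-.0423
for d in(0,5,10,15,20,25):
    t=np.radians(d);e=[]
    for x,z in((37,9),(35,37),(25,0)):
        a,b=(x-33.5)/1e3,(z-35)/1e3
        e.append(round(float(proj(np.array([gx+a*np.cos(t)-b*np.sin(t),0,-(gz+a*np.sin(t)+b*np.cos(t))]))[1]),1))
    print(d,"edge row, lug-top row, plug:",e)
E
```

```text
w4 row 0.4985 232.1594208853047
w4 row 0.5 229.83855760490997
w4 row 0.5015 227.5042019589804
0 edge row, lug-top row, plug: [247.4, 276.1, 256.9]
5 edge row, lug-top row, plug: [244.4, 276.5, 252.3]
10 edge row, lug-top row, plug: [241.7, 276.9, 247.9]
15 edge row, lug-top row, plug: [239.1, 277.3, 243.6]
20 edge row, lug-top row, plug: [236.8, 277.7, 239.5]
25 edge row, lug-top row, plug: [234.7, 278.1, 235.5]
```

By the edge row the tilt is only about 12° (the flat reference would be 248, observed 241), and the last step just lifted the lid. I'll ease it back so that the plug is inside the mouth again, then pull on a flatter arc so the tin's wall turns it further.

Call:
{"op": "arm_command", "data": {"commands": [{"jaw":11,"translation":[5,0,0],"turn":0},{"jaw":11,"translation":[5,0,3],"turn":0},{"jaw":11,"translation":[0,0,4],"turn":0},{"jaw":11,"translation":[-3,0,0],"turn":0},{"jaw":11,"translation":[-2.2,0,-1.5],"turn":0},{"jaw":11,"translation":[-2.2,0,-1.8],"turn":0},{"jaw":11,"translation":[-2.2,0,-2],"turn":0},{"jaw":11,"translation":[-2.2,0,-2],"turn":0},{"jaw":11,"translation":[-2,0,-1.6],"turn":0},{"jaw":11,"translation":[0,0,0],"turn":0}], "force": 20}}

```text
t: 11.5
ee_pos: [0.5203, -0.2714, 0.066]
orientation: [0.999, -0.032, 0.0, 0.0]
ft_force: [0.8, -0.3, 0.2]
width: 0.0111
finger_force: 11.4
```

```bash
python3 - <<'E'
from h import *
f=grab("side"); sidefit(f); g=grab("wrist");print(edge(g)); s=arm.sense();print(s["ee_pos"],s["width"],s["finger_force"],s["ft_force"])
E
```

```text
red [(335, 172, 174), (336, 171, 175), (337, 169, 178), (338, 168, 179), (339, 168, 180), (340, 168, 180), (341, 173, 181), (342, 173, 180), (343, 173, 180), (344, 173, 179), (345, 173, 179), (346, 173, 179), (347, 173, 179), (348, 174, 179), (349, 174, 179), (350, 175, 179), (351, 176, 180), (352, 176, 180), (353, 177, 180), (354, 178, 179)]
or [(310, 177, 185), (311, 176, 185), (312, 175, 186), (313, 176, 186), (314, 179, 186), (315, 179, 186), (316, 179, 187), (317, 179, 187), (318, 179, 187), (319, 179, 187), (320, 179, 187), (321, 179, 187), (322, 179, 187), (323, 179, 186), (324, 180, 186), (325, 180, 186), (326, 180, 186), (327, 180, 185), (328, 181, 185), (329, 181, 184)]
[235, 235, 235, 235, 235, 235, 235, 235, 234, 235, 236, 236, 235]
[ 0.52040807 -0.27141207  0.0659108 ] 0.011294522616633652 11.408374160528183 [ 0.64546954  1.17656945 -0.31182289]
```

Edge row 235 means the lid is now tipped about 20–23°, its centre about 13 mm above the seat. I'll lower it back along the arc, release, and take a full grip on the lug.

Call:
{"op": "arm_command", "data": {"commands": [{"jaw":11,"translation":[3,0,0],"turn":0},{"jaw":11,"translation":[2.7,0,2.8],"turn":0},{"jaw":11,"translation":[2.7,0,2.8],"turn":0},{"jaw":11,"translation":[2.3,0,3],"turn":0},{"jaw":11,"translation":[2.3,0,3],"turn":0},{"jaw":11,"translation":[2,0,3],"turn":0},{"jaw":11,"translation":[2,0,3],"turn":0},{"jaw":11,"translation":[1.7,0,3],"turn":0},{"jaw":11,"translation":[1.7,0,2.5],"turn":0},{"jaw":11,"translation":[0,0,0],"turn":0}], "force": 20}}

```text
t: 12.85
ee_pos: [0.5406, -0.2726, 0.0425]
orientation: [0.999, -0.032, -0.0, -0.0]
ft_force: [-0.5, -0.6, 0.1]
width: 0.011
finger_force: 10.6
```

```bash
python3 - <<'E'
from h import *
f=grab("side"); sidefit(f); g=grab("wrist");print(edge(g)); s=arm.sense();print(s["ee_pos"],s["width"],s["finger_force"],s["ft_force"])
E
```

```text
red [(332, 180, 180), (333, 175, 182), (334, 171, 183), (335, 171, 183), (336, 177, 183), (337, 178, 183), (338, 177, 183), (339, 177, 183), (340, 177, 182), (341, 177, 182), (342, 177, 180), (343, 177, 179), (344, 177, 179), (345, 177, 179), (346, 177, 179), (347, 177, 179), (348, 177, 179), (349, 178, 179), (350, 178, 179), (351, 179, 180), (352, 180, 180)]
or [(310, 178, 185), (311, 176, 185), (312, 175, 186), (313, 176, 186), (314, 179, 186), (315, 179, 186), (316, 179, 187), (317, 179, 187), (318, 179, 187), (319, 179, 187), (320, 179, 187), (321, 179, 187), (322, 179, 187), (323, 179, 187), (324, 180, 186), (325, 180, 186), (326, 180, 186), (327, 180, 185), (328, 181, 185), (329, 181, 184)]
[307, 248, 247, 247, 247, 247, 247, 247, 247, 248, 249, 294, 306]
[ 0.54051466 -0.27257876  0.04258639] 0.011054623475677441 10.60358539223671 [ 0.01305602  0.49304916 -0.08071685]
```

It is seated and level again (row 247.5). Opening and taking the full grip, deeper on the lug.

Call:
{"op": "arm_command", "data": {"commands": [{"jaw":24,"translation":[0,0,0],"turn":0},{"jaw":24,"translation":[0,0,0],"turn":0},{"jaw":24,"translation":[-7,0,0],"turn":0},{"jaw":24,"translation":[-7,0,4],"turn":0},{"jaw":24,"translation":[0,0,6],"turn":0},{"jaw":13,"translation":[0,0,0],"turn":0},{"jaw":9,"translation":[0,0,0],"turn":0},{"jaw":9,"translation":[0,0,0],"turn":0},{"jaw":9,"translation":[0,0,0],"turn":0}], "force": 40}}

```text
t: 14.08
ee_pos: [0.5267, -0.2717, 0.0326]
orientation: [0.999, -0.032, 0.0, 0.0]
ft_force: [0.2, 0.3, -0.4]
width: 0.0111
finger_force: 40.7
```

Call:
{"op": "arm_command", "data": {"commands": [{"jaw":9,"translation":[0,0,-5],"turn":0},{"jaw":9,"translation":[0,0,-10],"turn":0},{"jaw":9,"translation":[0,0,-20],"turn":0},{"jaw":9,"translation":[0,0,-30],"turn":0},{"jaw":9,"translation":[0,0,-30],"turn":0},{"jaw":9,"translation":[0,-15,-15],"turn":0},{"jaw":9,"translation":[0,-30,0],"turn":0},{"jaw":9,"translation":[0,-40,0],"turn":0},{"jaw":9,"translation":[0,-45,0],"turn":0},{"jaw":9,"translation":[0,-45,0],"turn":0}], "force": 40}}

```text
t: 15.32
ee_pos: [0.5372, -0.0946, 0.1428]
orientation: [0.999, -0.032, -0.0, -0.0]
ft_force: [0.5, 0.2, -1.5]
width: 0.0114
finger_force: 40.8
```

Call:
{"op": "arm_command", "data": {"commands": [{"jaw":9,"translation":[0,-50,0],"turn":0},{"jaw":9,"translation":[0,-50,0],"turn":0},{"jaw":9,"translation":[0,-50,0],"turn":0},{"jaw":9,"translation":[0,-50,0],"turn":0},{"jaw":9,"translation":[0,-50,0],"turn":0},{"jaw":9,"translation":[0,-50,0],"turn":0},{"jaw":9,"translation":[0,-46,0],"turn":0},{"jaw":9,"translation":[0,-30,0],"turn":0},{"jaw":9,"translation":[0,-20,0],"turn":0},{"jaw":9,"translation":[0,0,0],"turn":0}], "force": 40}}

```text
t: 16.58
ee_pos: [0.5625, 0.2993, 0.1426]
orientation: [1.0, -0.031, -0.0, 0.0]
ft_force: [-0.0, -1.2, -0.6]
width: 0.0113
finger_force: 40.7
```

```bash
python3 - <<'E'
from h import *
g=grab("wrist");print(edge(g)); s=arm.sense();print(s["t"],s["q"],s["ee_pos"],s["width"],s["finger_force"])
# mat in wrist & top: green corners
for n in("top",):
    f=grab(n)
    hsv=cv2.cvtColor(f["color"],cv2.COLOR_RGB2HSV);H,S,V=[hsv[...,i].astype(int) for i in range(3)]
    m=(((H<5)|(H>172))&(S>130)&(V>40)).astype(np.uint8); m[230:]=0;m[:,:130]=0;m[:,470:]=0
    for c in cv2.findContours(m,0,1)[0]:
        if cv2.contourArea(c)>60: e=cv2.minEnclosingCircle(c);print(n,e,onz(f,*e[0],.16))
E
```

```text
[235, 235, 235, 234, 234, 234, 234, 234, 234, 235, 235, 235, 235]
16.625 [ 3.51725453e-01  3.86163620e-01  1.43911590e+00 -6.55777432e-04
  1.31716113e+00  1.98603744e+00] [0.56265212 0.29807305 0.14245304] 0.011011351265090032 40.71524977684021
top ((154.9081573486328, 179.07142639160156), 17.91752052307129) [0.5347659  0.29992962 0.16      ]
```

The lid is held level at (0.535, 0.300), right over the mat centre (0.537, 0.300). Lowering by about 150 mm.

Call:
{"op": "arm_command", "data": {"commands": [{"jaw":9,"translation":[0,0,15],"turn":0},{"jaw":9,"translation":[0,0,30],"turn":0},{"jaw":9,"translation":[0,0,30],"turn":0},{"jaw":9,"translation":[0,0,30],"turn":0},{"jaw":9,"translation":[0,0,20],"turn":0},{"jaw":9,"translation":[0,0,12],"turn":0},{"jaw":9,"translation":[0,0,7],"turn":0},{"jaw":9,"translation":[0,0,3],"turn":0},{"jaw":9,"translation":[0,0,2],"turn":0},{"jaw":9,"translation":[0,0,0],"turn":0}], "force": 40}}

```text
t: 17.92
ee_pos: [0.5636, 0.2984, -0.0058]
orientation: [0.999, -0.032, 0.001, -0.0]
ft_force: [-0.7, -0.2, -1.1]
width: 0.0109
finger_force: 40.7
```

Call:
{"op": "arm_command", "data": {"commands": [{"jaw":9,"translation":[0,0,1],"turn":0},{"jaw":9,"translation":[0,0,1],"turn":0},{"jaw":9,"translation":[0,0,0],"turn":0}]}}

```text
t: 18.3
ee_pos: [0.563, 0.2981, -0.0085]
orientation: [0.999, -0.032, -0.0, 0.0]
ft_force: [0.0, 0.3, -0.6]
width: 0.0107
finger_force: 40.7
```

Call:
{"op": "arm_command", "data": {"commands": [{"jaw":9,"translation":[0,0,0.7],"turn":0},{"jaw":9,"translation":[0,0,0.7],"turn":0},{"jaw":9,"translation":[0,0,0],"turn":0}]}}

```text
t: 18.68
ee_pos: [0.5633, 0.2982, -0.009]
orientation: [0.999, -0.032, 0.0, 0.0]
ft_force: [-2.2, -2.2, 5.1]
width: 0.0111
finger_force: 41.5
```

Contact with the mat is felt (5 N). Releasing and backing straight up.

Call:
{"op": "arm_command", "data": {"commands": [{"jaw":14,"translation":[0,0,0],"turn":0},{"jaw":28,"translation":[0,0,0],"turn":0},{"jaw":30,"translation":[0,0,0],"turn":0},{"jaw":30,"translation":[0,0,-8],"turn":0},{"jaw":30,"translation":[0,0,-20],"turn":0},{"jaw":30,"translation":[0,0,-40],"turn":0},{"jaw":30,"translation":[0,0,-40],"turn":0},{"jaw":30,"translation":[0,0,-30],"turn":0},{"jaw":30,"translation":[0,0,0],"turn":0}]}}

```text
t: 19.8
ee_pos: [0.5664, 0.2994, 0.134]
orientation: [0.999, -0.032, 0.005, -0.002]
ft_force: [-0.1, 0.0, 0.8]
width: 0.0304
finger_force: 0.0
```

```bash
python3 - <<'E'
from h import *
s=arm.sense();print(s["t"],s["ee_pos"],s["width"],s["finger_force"])
f=grab("wrist")
hsv=cv2.cvtColor(f["color"],cv2.COLOR_RGB2HSV);H,S,V=[hsv[...,i].astype(int) for i in range(3)]
m=(((H<6)|(H>172))&(S>130)&(V>50)).astype(np.uint8)
for c in cv2.findContours(m,0,1)[0]:
    if cv2.contourArea(c)>400: e=cv2.fitEllipse(c);print("red",e,onz(f,*e[0],.013))
m=((H>55)&(H<85)&(S>80)&(V>30)).astype(np.uint8);c=max(cv2.findContours(m,0,1)[0],key=cv2.contourArea);b=cv2.boxPoints(cv2.minAreaRect(c))
print("mat",np.mean([onz(f,*p,.004) for p in b],0))
f=grab("side");hsv=cv2.cvtColor(f["color"],cv2.COLOR_RGB2HSV);H,S,V=[hsv[...,i].astype(int) for i in range(3)]
m=(((H<6)|(H>172))&(S>130)&(V>50)).astype(np.uint8);m[:220]=0;m[310:]=0;m[:,:190]=0;m[:,300:]=0
c=max(cv2.findContours(m,0,1)[0],key=cv2.contourArea);print("side",cv2.boundingRect(c),cv2.fitEllipse(c))
# tin: top view where red lid was -> rusty ring
f=grab("top");hsv=cv2.cvtColor(f["color"],cv2.COLOR_RGB2HSV);b=(hsv[...,0]>105)&(hsv[...,0]<130)&(hsv[...,1]>130)&(hsv[...,2]>40)
n,l,st,ce=cv2.connectedComponentsWithStats(b.astype(np.uint8));i=l[174,284];print("blue",st[i],ce[i])
g=cv2.cvtColor(f["color"],cv2.COLOR_RGB2GRAY)[180:232,390:444];print(cv2.HoughCircles(cv2.resize(g,None,fx=4,fy=4,interpolation=2),cv2.HOUGH_GRADIENT,1,60,param1=80,param2=20,minRadius=45,maxRadius=75))
E
```

```text
19.8 [0.56642284 0.29943055 0.13400627] 0.030445239295522106 0.0
red ((80.99070739746094, 333.1152648925781), (17.565929412841797, 71.57843017578125), 68.07524871826172) [0.38435893 0.62899697 0.013     ]
red ((325.1808166503906, 209.4524688720703), (60.920555114746094, 64.5523452758789), 84.77719116210938) [0.53673713 0.29964208 0.013     ]
mat [0.53329891 0.29865766 0.004     ]
side (227, 251, 32, 23) ((240.79800415039062, 263.77862548828125), (19.81493377685547, 32.837989807128906), 100.63412475585938)
blue [268 153  31  33 726] [282.99724518 169.68870523]
[[[102.5 102.5  55.5]]]
```

The lid lies within about 4 mm of the mat's centre, the blue lid hasn't moved, and the open tin's rim circle (415.6,205.6 px) is where the lid was, so the tin stands within about 3 mm.

```bash
python3 -c "
from cell import arm
print(arm.job_done())"
```

```text
the job is handed in; nothing more can be done
None
```

The job is handed in at about 20 s: I tipped the red lid up about 20 degrees by its lug, lowered it back to regrip it, then lifted it off and set it down level near the middle of the mat; the blue lid has not moved and the red lid's tin stands within about 3 mm of its place.

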